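Level the test plate and lay the sound cassette on it

ROBOT

A 7-joint arm with a two-finger parallel gripper is mounted at the origin on the work surface. World frame = base frame: x ahead of the robot, y to its left, z up, the work surface at z = 0. Lengths are in mm, angles in rad, forces in N, time in s.
With the tool pointing down it reaches from about 400 to 875 mm from the base axis. Payload 4.4 kg.
Tool frame: the origin (TCP) lies at the very end of the fingers, on their centre line; the grasp point (between the pads) lies 19 mm behind it (ctrl.grip_depth is the distance from the TCP to the grasp point, in mm); z points along the fingers, x is the direction in which the jaws open and shut, and the axes are right-handed (so a half turn about z gives the same grasp; the last joint's range is limited). The gripper opens to 85 mm and grips with 20 to 120 N. Pads are 22 mm wide; open, the fingers measure 114 mm over their backs; the gripper's body (76 mm by 85 mm) begins 54 mm behind the grasp point. The pads swing forward as they close: fully open they stand 13 mm farther back than shut.
Start: joints at [1.194, 0.628, 0.038, 1.517, -0.027, 0.996, -0.02], TCP at [198.811, -618.863, 231.313] pointing down, gripper open.
Joint ranges: [-3.06, 3.06], [-0.37, 2.12], [-1.25, 1.32], [0.18, 2.47], [-1.1, 4.24], [0.23, 1.98], [-2.94, 2.94]. Speed limits (rad/s): [2.57, 2.57, 3.14, 3.14, 3.14, 3.14, 3.14].

INTERFACE

Orientations are given as [roll, pitch, yaw] about the fixed x, y, z axes, in that order (R = Rz(yaw) Ry(pitch) Rx(roll)).
In Python, from cell import ctrl gives the robot as it stands.
- The arm moves only by the shell command python3 -m creep 'ROWS'. ROWS is JSON, a list of rows, each an object with "hand": the opening, from 0 (shut) to 1 (fully open); "travel": the shift along the tool's x, y, z in cm, a list of three; "angular": the turn, a rotation vector about the tool's x, y, z in degrees, a list of three. In form: [{"hand": hand, "travel": [tx, ty, tz], "angular": [rx, ry, rz]}, ...]. A call has 1 to 20 rows; each row is the pose to reach, as a shift and turn from the pose measured when the call began, along the tool's axes at that moment; what a row does not reach only later rows make up. A row lasts 1/10 s, in which the tool goes at most 50 mm and 8.59 degrees, less where a joint would pass 70% of its speed; a pose out of reach is approached as far as the arm can. A call with a gripper value outside its range is refused whole. The fingers move at their own pace and stop on an object; the grip force is fixed at half the most. Time passes only in rows, so rows that repeat a pose let the fingers close. It gives the time, the measured TCP pose, the force and the opening at its end, in the units of the state.
- ctrl.read_state(): the state, without advancing time (a new reading comes with each control period).
- ctrl.get_image(name): name is "scene" or "top"; returns a dict with "frame" (420x560x3 uint8, red, green, blue), "fx", "fy", "cx", "cy" (pixels), "D" ([k1, k2, p1, p2, k3] as OpenCV has them; the pictures are not rectified), "origin" and "orientation" of the camera in the world. Camera axes: x right, y down, z forward; pixel columns grow to the right and rows downward; lengths in mm; the calibration is good to about 2 mm. A picture is of the moment at which its call begins. There is no depth.
- ctrl.finish_job(): hands the job in, once; it reports no verdict.
Trained networks look in the newest picture that a camera, given by its name, has taken for a name from the list of things; names that differ only in an ending like _2 or _b are one class to them, and where a whole thing is asked for, a point or a joint stands for the part that bears it (a point fixed in the world has none). Each returns a list of dicts, best first, with "confidence" (0 to 1); they miss things now and then, are a little off and sometimes report something else, mostly with a low value. They report only what shows in the picture. A call takes as long as a camera call. They do not tell look-alikes from the thing itself.
- ctrl.regions_of(camera, thing): "region" (420x560 bool, what is visible of it).
- ctrl.spot_point(camera, thing): "at" ([x, y, z] in mm, in world coordinates, good to about 4 mm: a listed point, or the origin of a listed thing).
The state is a dict: "clock": time; "qpos": joint angles; "qd": joint speeds; "tau": joint torques, N m; "eef_pos": TCP position; "tool_rot": TCP orientation; "force": force on the tool from outside, world axes, zero at the start; "torque": the same for the moment, N m; "width": finger opening in mm.
Only numpy, scipy, OpenCV 4.12 (cv2) and the standard library are available. Lean on these libraries where they do the work, as an engineer would, in place of code of your own. Each camera call takes 0.05 s, during which the arm holds its last target. There are 200 camera calls.

TASK

The small test plate is out of level: turn its two bar knobs, without leaning on the plate itself, until it is level to within a degree (the bubbles of both bubble tubes midway between their lines). Then take the only undamaged test cassette from the clipboard and lay it flat, face up, lengthwise inside the blue-edged field on the plate, and let go with the plate still level. Leave the two broken cassettes and everything else where they are.

Things in the scene. Friction and masses are not known exactly. Their poses are not given: they have to be found in the camera images.
- plate: aluminium test plate, 150 x 150 mm, 8 mm thick, on a tilting frame over a white base; its top is 52 mm above the table when level. Origin at its centre, 6 mm below the top face; x, y along its edges, z its upward normal. Knob a stands off the middle of its -x edge, knob b off its +y edge. Tips up to 0.15 rad about its x and y axes.
- field (a point): centre of the blue-edged rectangular field on the plate's top face, 56 mm (x) by 110 mm (y), 26 mm to the -x side of the plate's centre; same axes as the plate, z its upward normal. The z axis is vertical when the plate is level.
- lines_a (a point): on a green bubble tube (70 x 18 x 8 mm) lying along the plate's x: the point midway between its two black lines (17 mm apart), on the frame's arm beyond the plate's +x edge, 122 mm from the plate's centre. Same axes as the frame, which tilts with knob a only.
- bubble_a_mid (a point): centre of the white bubble, 10 mm long, of tube a. It drifts along the tube to the high side, 2.8 mm from midway for each degree of tilt about the plate's y axis; midway when level.
- lines_b (a point): on a green bubble tube (70 x 18 x 8 mm) lying along the plate's y: the point midway between its two black lines (17 mm apart), on the plate near its +x edge, 58 mm from the centre, 9 mm above the top face. Same axes as the plate.
- bubble_b_mid (a point): centre of the white bubble, 10 mm long, of tube b. It drifts along the tube to the high side, 2.8 mm from midway for each degree of tilt about the plate's x axis; midway when level.
- knob_a_grip (a point): black bar knob on an upright screw 120 mm from the plate's centre, -x side. Bar 66 mm long (point x axis), 12 wide (y), 20 tall. The point: on the turning axis, mid-bar, 86 mm above the table, 10 below the bar's top. Clockwise from above raises the plate's -x edge: 1 rad tilts it 0.08 rad about its y axis. Grip it or push a bar end; it stays put. Bar direction does not show level.
- knob_b_grip (a point): red bar knob, the same as knob a, 120 mm from the plate's centre on its +y side. Clockwise from above raises the plate's +y edge, anticlockwise lowers it: 1 rad of turn tilts the plate 0.08 rad about its x axis.
- cassette: the undamaged white test cassette: a complete rectangular slab 76 mm (x) by 24 mm (y) by 10 mm high, with a dark round well near its -x end and a pink window on its upper face; lies face up on the clipboard (whose face is 6 mm above the table). Origin at the centre of its underside, z up.
- stub: broken white cassette, snapped off short: 50 mm (x) by 24 mm by 10 mm, jagged at +x; origin at the underside, near the middle. To be left alone.
- chipped: broken white cassette, 76 by 24 by 10 mm but with a 26 by 13 mm corner missing at its +x +y end; origin at the underside, in the middle of the 76 by 24 outline. To be left alone.
- clipboard: grey clipboard with a ruled blue form sheet, fixed, 250 x 250 mm, 6 mm thick, low steel clip at its -x edge; origin under its centre. The three cassettes lie across its middle, side by side about 70 mm apart.
- vial_a: white screw-cap sample vial, 28 mm diameter, 56 mm tall; origin at the centre of its underside. Bystander.
- vial_b: white screw-cap sample vial, 28 mm diameter, 56 mm tall; origin at the centre of its underside. Bystander.
- vial_c: blue-capped white sample vial, 28 mm diameter, 56 mm tall; origin at the centre of its underside. Bystander. Stands on a far corner of the clipboard.
- pen: dark pen, 130 mm long (x), 10 mm thick, lying on the clipboard beside its clip; origin at its underside, mid-length. Bystander.
- timer: white digital timer, 30 x 70 x 60 mm high, standing at the far side of the table; origin at the centre of its underside. Bystander.
Mind the look-alikes: they are no part of the job. What is shaped like the cassette but purple is not meant.

How it is judged (in metres and radians):
On the way, in this order (a step that is already met when the one before it is completed fails the run):
1. the plate is level to within a degree (angle between field's own z axis and vertical below 0.0175 rad), for 0.3 s.
2. the sound cassette lies flat inside the field on the level plate (angle between field's own z axis and vertical below 0.0175 rad and x of cassette in the frame of field between -0.018 and 0.018 m and y of cassette in the frame of field between -0.02 and 0.02 m and z of cassette in the frame of field between -0.004 and 0.004 m and angle between cassette's own z axis and vertical below 0.05 rad and angle between the x axis of cassette and the y axis of field, either way round below 0.3 rad), for 0.2 s.
At the end, for the whole second after the job is handed in: The plate is level to within 0.0175 rad (1 degree); the undamaged cassette lies at rest, flat and face up on the plate, its centre within 18 mm (across, plate x) and 20 mm (along, plate y) of the field's centre, its length within 0.3 rad of the field's length (all of step 2 and linear speed of cassette below 0.01 m/s); the robot touches nothing.
It fails at once if a broken cassette or a bystander is moved more than 30 mm (distance of any of stub, chipped, vial_a, vial_b, vial_c, pen, timer from where it was at the start of the episode above 0.03 m).
It fails at once if the plate itself is pushed or pressed by the robot with more than 15 N (contact force between any of the arm, the fingers and plate above 15 N).
It also fails if it takes over 67 s, if anything falls off the work surface, if the arm or the gripper's body presses on something with over 40 N, if the wrist force passes 120 N, or if a joint passes its speed limit or range.

## Working session

There is one attempt and no reset: what is moved stays moved. The work goes in short steps, Python scripts to look and compute and a shell command to move; the robot and the scene stay as the last step left them, time stands still between calls to the robot, and variables do not carry over. Pictures are saved under pics/ and viewed, about 8 in all and at most 12, crops included, and the job is handed in when it is done.

```bash
mkdir -p pics; ls
cat > h.py <<'E'
import numpy as np, cv2
from cell import ctrl
from scipy.spatial.transform import Rotation as R
def cam(im):
    K=np.array([[im['fx'],0,im['cx']],[0,im['fy'],im['cy']],[0,0,1.]])
    o=np.array(im['orientation'],float)
    M=R.from_euler('xyz',o).as_matrix() if o.shape==(3,) else (o if o.shape==(3,3) else None)
    return K,np.array(im['D'],float),np.array(im['origin'],float),M
def ray(im,uv):
    K,D,o,M=cam(im)
    p=cv2.undistortPoints(np.array(uv,float).reshape(-1,1,2),K,D).reshape(-1,2)
    d=np.c_[p,np.ones(len(p))]@M.T
    return o,d/np.linalg.norm(d,axis=1,keepdims=True)
def onz(im,uv,z):
    o,d=ray(im,uv); return o+d*((z-o[2])/d[:,2])[:,None]
def proj(im,P):
    K,D,o,M=cam(im)
    rv=cv2.Rodrigues(M.T)[0]; return cv2.projectPoints(np.array(P,float).reshape(-1,3),rv,-M.T@o,K,D)[0].reshape(-1,2)
def tri(a,ua,b,ub):
    o1,d1=ray(a,ua);o2,d2=ray(b,ub);d1=d1[0];d2=d2[0]
    s=np.linalg.lstsq(np.c_[d1,-d2],o2-o1,rcond=None)[0]
    p,q=o1+s[0]*d1,o2+s[1]*d2
    return (p+q)/2,np.linalg.norm(p-q)
def totool(dw):  # world shift mm -> tool cm
    s=ctrl.read_state(); M=R.from_euler('xyz',s['tool_rot']).as_matrix()
    return np.round(M.T@np.array(dw,float)/10,2)
E
python3 - <<'E'
from h import *
ims={}
for n in ('scene','top'):
    im=ctrl.get_image(n); ims[n]=im
    print(n,im['fx'],im['D'],im['origin'],im['orientation'])
    cv2.imwrite(f'pics/{n}0.png',cv2.resize(im['frame'][:,:,::-1],None,fx=1.42,fy=1.42,interpolation=cv2.INTER_CUBIC))
for t in ['plate','field','lines_a','bubble_a_mid','lines_b','bubble_b_mid','knob_a_grip','knob_b_grip','cassette','stub','chipped','clipboard']:
    for n in ims:
        for r in ctrl.spot_point(n,t)[:4]:
            print(t,n,round(r['confidence'],2),np.round(r['at'],0),np.round(proj(ims[n],r['at'])[0]))
s=ctrl.read_state(); print(s['clock'],s['tool_rot'],s['width'],s['force'])
E
```

```text
pics
scene 393.9968480905562 [-0.047915  0.        0.        0.        0.      ] [893.88285089 281.8271197  784.23907848] [-2.54715867e+00  9.55549495e-04  2.29131510e+00]
top 441.20411458445676 [-0.05365165  0.          0.          0.          0.        ] [ 416.59908471  -37.05287246 1068.1647394 ] [-3.01502394 -0.02161842 -1.54451937]
plate scene 0.9 [595.  96.  48.] [313. 271.]
plate scene 0.64 [ 570. -273.    5.] [204. 183.]
plate top 0.64 [ 482. -297.    7.] [370. 245.]
plate top 0.59 [ 570. -275.    2.] [360. 209.]
plate top 0.57 [592.  90.  44.] [210. 193.]
field scene 0.59 [ 547. -209.    6.] [228. 190.]
field scene 0.55 [568.  96.  52.] [321. 261.]
field top 0.94 [568.  92.  53.] [208. 202.]
field top 0.63 [468. 110.  84.] [196. 244.]
lines_a scene 0.71 [649.  87.  54.] [293. 286.]
lines_a scene 0.58 [717.  77.  51.] [266. 308.]
lines_a top 0.87 [650.  86.  60.] [212. 167.]
lines_a top 0.71 [715.  76.  55.] [217. 141.]
lines_a top 0.28 [472. 108.  87.] [197. 243.]
bubble_a_mid scene 0.55 [706.  79.  53.] [270. 304.]
bubble_a_mid top 0.47 [ 568. -274.    4.] [360. 210.]
bubbl
[... 748 characters left out ...]
]
cassette top 0.69 [ 335. -208.    1.] [332. 305.]
cassette top 0.62 [ 568. -272.    0.] [359. 210.]
cassette top 0.61 [ 334. -360.   -2.] [394. 307.]
stub scene 0.73 [ 546. -209.   12.] [228. 189.]
stub top 0.63 [ 544. -208.    1.] [333. 219.]
chipped scene 0.77 [ 566. -341.    6.] [187. 168.]
chipped scene 0.55 [646.  89.  57.] [294. 285.]
chipped top 0.72 [ 568. -344.   10.] [389. 210.]
chipped top 0.23 [566.  96.  54.] [206. 203.]
clipboard scene 0.69 [ 554. -276.    3.] [208. 179.]
clipboard top 0.66 [ 552. -277.    5.] [361. 216.]
clipboard top 0.48 [647.  86.  57.] [212. 168.]
1.3 [-3.14156912e+00 -3.82591651e-05 -1.26002071e+00] 85.1357808141642 [-0.73672215  0.49569197 -0.41677092]
```

View pics/top0.png

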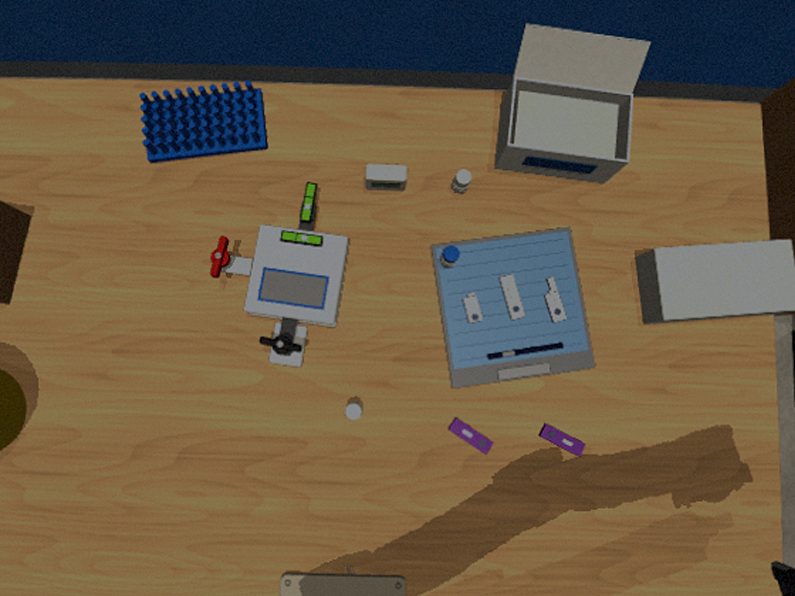

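Run:
```python
import cv2
a=cv2.imread('pics/top0.png');f=1.42
c=lambda im,x0,y0,x1,y1,s:cv2.resize(im[int(y0*f):int(y1*f),int(x0*f):int(x1*f)],s,interpolation=cv2.INTER_CUBIC)
A=c(a,140,120,260,260,(514,600)) 
B=c(a,310,180,420,240,(280,153))
cv2.imwrite('pics/c1.png',A[:,:,:]);import numpy as np
o=np.zeros((600,800,3),np.uint8);o[:,:514]=A;o[:153,518:798]=B
b=cv2.imread('pics/scene0.png')
o[160:400,518:798]=c(b,245,240,385,360,(280,240))
o[405:600,518:798]=c(b,170,150,260,213,(280,195))
cv2.imwrite('pics/c1.png',o)
```

```text
(no output)
```

View pics/c1.png

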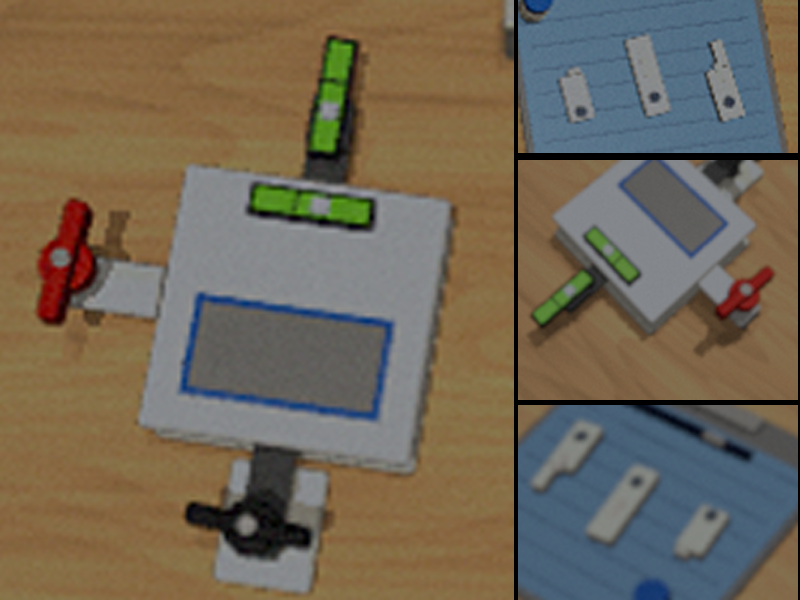

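The top view shows three white cassettes on the clipboard: the stub at (333,219), the complete slab at (360,209) and the chipped one at (389,210). The middle one is the target, with four full corners in both enlarged crops. The purple slabs at (331,305) and (396,310) are look-alikes. Bubble a sits toward the plate, so the -x side is high. Bubble b sits toward -y. Next I measure all of this precisely.

```bash
cat >> h.py <<'E'
def hsv(im): return cv2.cvtColor(im['frame'],cv2.COLOR_RGB2HSV)
def rect(im,mask,z):
    v,u=np.nonzero(mask); P=onz(im,np.c_[u,v],z)[:,:2].astype(np.float32)
    (c,s,a)=cv2.minAreaRect(P)
    L,W=max(s),min(s); ang=a if s[0]>=s[1] else a+90
    return np.array(c),L,W,(ang+90)%180-90
def comps(mask,amin):
    n,l,st,ce=cv2.connectedComponentsWithStats(mask.astype(np.uint8))
    return [(l==i,st[i,4],ce[i]) for i in range(1,n) if st[i,4]>=amin]
TUBES={'a':(712,76),'b':(648,84)}
def tubes(im,z=59,show=True):
    H=hsv(im); g=((H[...,0]>35)&(H[...,0]<75)&(H[...,1]>110)&(H[...,2]>50))
    gm=cv2.morphologyEx(g.astype(np.uint8),cv2.MORPH_CLOSE,np.ones((7,7)))
    out={}
    for m,A,ce in comps(gm,60):
        c,L,W,a=rect(im,m,z)
        k=min(TUBES,key=lambda k:np.hypot(*(c-TUBES[k])))
        if np.hypot(*(c-TUBES[k]))>35: continue
        big=cv2.erode(m.astype(np.uint8),np.ones((2,2)))>0
        w=big&(H[...,1]<90)&(H[...,2]>110)
        v,u=np.nonzero(w)
        if len(u)<3: print(k,'no bubble',c,L,W,a);continue
        wt=im['frame'][v,u].min(1).astype(float)
        b=(onz(im,np.c_[u,v],z)[:,:2]*wt[:,None]).sum(0)/wt.sum()
        t=np.deg2rad(a); d=np.array([np.cos(t),np.sin(t)])
        if (k=='a' and d[0]<0) or (k=='b' and d[1]<0): d=-d
        out[k]=(b-c)@d
        if show: print('tube',k,'c',np.round(c),'L',round(L),'W',round(W),'ang',round(a,1),'bubble off mm',round(out[k],1),'deg',round(out[k]/2.8,2),len(u))
    return out
E
python3 - <<'E'
from h import *
ims={n:ctrl.get_image(n) for n in('scene','top')}
for n,im in ims.items():
    print(n); tubes(im)
    H=hsv(im); red=((H[...,0]<8)|(H[...,0]>172))&(H[...,1]>150)&(H[...,2]>50)
    for m,A,ce in comps(red,40): print('red',A,np.round(ce),[np.round(x,1) for x in rect(im,m,94)])
    for t in ['knob_a_grip','knob_b_grip','cassette','chipped','stub','field']:
        for r in ctrl.regions_of(n,t)[:4]:
            m=r['region'];v,u=np.nonzero(m)
            z={'k':94,'f':52}.get(t[0],14)
            print(t,round(r['confidence'],2),m.sum(),np.round([u.mean(),v.mean()]),[np.round(x,1) for x in rect(im,m,z)])
E
```

```text
scene
tube b c [654.  87.] L 65 W 14 ang 82.3 bubble off mm -7.9 deg -2.82 14
tube a c [718.  80.] L 67 W 16 ang -5.9 bubble off mm -8.5 deg -3.03 21
red 271 [357. 306.] [array([614. , 212.8]), np.float64(67.5), np.float64(26.2), np.float64(1.6)]
knob_a_grip 0.9 297 [354. 227.] [array([482.5, 106.7]), np.float64(64.9), np.float64(31.1), np.float64(67.9)]
knob_b_grip 0.96 394 [357. 307.] [array([615.5, 213. ]), np.float64(70.5), np.float64(27.6), np.float64(-5.2)]
cassette 0.7 295 [203. 182.] [array([ 573.2, -270.6]), np.float64(81.0), np.float64(29.5), np.float64(16.2)]
cassette 0.64 205 [286. 145.] [array([ 344., -199.]), np.float64(80.4), np.float64(25.5), np.float64(57.2)]
cassette 0.47 172 [246. 118.] [array([ 339.3, -353.1]), np.float64(81.9), np.float64(24.9), np.float64(62.9)]
cassette 0.21 205 [224. 157.] [array([ 482.9, -293.3]), np.float64(132.9), np.float64(15.5), np.float64(-80.0)]
chipped 0.71 199 [186. 166.] [array([ 570.4, -340.4]), np.float64(77.7), np.float64(26.5), np.float64(16.2)]
chipped 0.52 146 [222. 156.] [array([ 483.3, -294.3]), np.float64(130.7), np.float64
[... 976 characters left out ...]
 np.float64(76.3), np.float64(28.0), np.float64(14.1)]
cassette 0.55 343 [331. 306.] [array([ 333.7, -203. ]), np.float64(76.9), np.float64(25.8), np.float64(59.8)]
cassette 0.52 294 [395. 309.] [array([ 330.5, -357.5]), np.float64(74.4), np.float64(22.2), np.float64(63.4)]
stub 0.76 183 [333. 218.] [array([ 547.1, -205.8]), np.float64(47.5), np.float64(24.8), np.float64(12.9)]
stub 0.68 510 [272. 125.] [array([773.3, -53. ]), np.float64(69.6), np.float64(47.3), np.float64(89.1)]
field 0.62 4314 [207. 193.] [array([595. , 115.3]), np.float64(201.1), np.float64(151.4), np.float64(83.1)]
field 0.26 172 [324. 127.] [array([ 757.5, -177.6]), np.float64(43.6), np.float64(25.7), np.float64(-24.9)]
```

Run:
```python
from h import *
cs={}
for n in('scene','top'):
    im=ctrl.get_image(n); H=hsv(im)
    for t in ['knob_a_grip','knob_b_grip']:
        r=ctrl.regions_of(n,t)[0]['region']
        v,u=np.nonzero(r)
        px=im['frame'][v,u].astype(int)
        if t[5]=='b': k=((H[v,u,0]<8)|(H[v,u,0]>172))&(H[v,u,1]>140)
        else: k=px.max(1)<55
        P=onz(im,np.c_[u,v],94)[k][:,:2]; 
        c=P.mean(0)
        for _ in range(3):
            w,V=np.linalg.eigh(np.cov((P-c).T)); d=V[:,1]; q=(P-c)@d
            far=P[np.abs(q)>18]   # tips only
            lo,hi=P[q<-18].mean(0),P[q>18].mean(0)
            d=(hi-lo)/np.linalg.norm(hi-lo)
        print(n,t,k.sum(),np.round(c,1),'tips mid',np.round((P[np.argmax(q)]+P[np.argmin(q)])/2,1),'L',round(np.ptp(q),1),'ang PCA',np.rad2deg(np.arctan2(*V[::-1,1]))%180,'tips',np.rad2deg(np.arctan2(d[1],d[0]))%180)
        if n=='scene': cs[t]=(im,[u[k].mean(),v[k].mean()])
        else: print('tri',tri(*cs[t],im,[u[k].mean(),v[k].mean()]))
    for t in ('cassette','chipped','stub','knob_a_grip'):
        pass
    r=ctrl.regions_of(n,'cassette'); 
    for x in r:
        v,u=np.nonzero(x['region']); m=[u.mean(),v.mean()]
        if np.hypot(*(onz(im,[m],14)[0,:2]-[570,-271]))<20:
            if n=='scene': c1=(im,m)
            else: print('cass tri',tri(*c1,im,m))
            break
    for x in ctrl.spot_point(n,'field')+ctrl.spot_point(n,'plate'):
        if x['at'][1]>60: print('f/p',np.round(x['at'],1))
```

```text
scene knob_a_grip 252 [483.7 110.4] tips mid [480.5 108.7] L 65.4 ang PCA 75.51750425846845 tips 78.40057352672389
scene knob_b_grip 272 [615.8 212.6] tips mid [613.9 210.1] L 67.7 ang PCA 171.28853103942066 tips 170.66779034137315
f/p [566.7  97.3  52.9]
f/p [597.   93.9  45.5]
top knob_a_grip 204 [472.1 105.4] tips mid [471.5 106.8] L 64.9 ang PCA 78.32856828745103 tips 79.18792592811525
tri (array([473.45246259, 107.10709739,  77.3803524 ]), np.float64(1.6815505226392198))
top knob_b_grip 227 [607.  208.4] tips mid [608.8 212.1] L 64.9 ang PCA 169.1976307091247 tips 168.79014007306083
tri (array([609.96556219, 211.54860251,  79.86290482]), np.float64(0.9721109501103179))
cass tri (array([ 570.2670782 , -274.94395562,    4.37503232]), np.float64(4.800033870117264))
f/p [566.1  93.9  53.9]
f/p [591.8  90.3  44.8]
```

```bash
cat >> h.py <<'E'
def go(*poses):
    s=ctrl.read_state(); M=R.from_euler('xyz',s['tool_rot'])
    print('clock',s['clock'],'at',np.round(s['eef_pos'],1),'yaw',np.round(np.rad2deg(s['tool_rot']),1),'w',round(s['width'],1),'F',np.round(s['force'],1))
    for x,y,z,yaw in poses:
        T=R.from_euler('xyz',[np.pi,0,np.deg2rad(yaw)])
        print((x,y,z,yaw),'travel',np.round(M.inv().apply(np.array([x,y,z])-s['eef_pos'])/10,2),'ang',np.round((M.inv()*T).as_rotvec(degrees=True),1))
E
python3 -c "
from h import *
go((480,-250,200,-41),(471,107,160,-11))"
```

```text
clock 2.6 at [ 198.8 -618.9  231.3] yaw [-180.    -0.   -72.2] w 85.4 F [-0.6 -0.3  0.4]
(480, -250, 200, -41) travel [-26.52 -38.05   3.13] ang [ -0.   -0.  -31.2]
(471, 107, 160, -11) travel [-60.79 -48.11   7.13] ang [  0.   -0.  -61.2]
```

```bash
W='{"hand":1,"travel":[-26.52,-38.05,3.13],"angular":[0,0,-31]}'; python3 -m creep '[{"hand":1,"travel":[-26.5,-38,3.1],"angular":[0,0,-31]},{"hand":1,"travel":[-26.5,-38,3.1],"angular":[0,0,-31]},{"hand":1,"travel":[-26.5,-38,3.1],"angular":[0,0,-31]},{"hand":1,"travel":[-26.5,-38,3.1],"angular":[0,0,-31]},{"hand":1,"travel":[-26.5,-38,3.1],"angular":[0,0,-31]},{"hand":1,"travel":[-26.5,-38,3.1],"angular":[0,0,-31]},{"hand":1,"travel":[-26.5,-38,3.1],"angular":[0,0,-31]},{"hand":1,"travel":[-26.5,-38,3.1],"angular":[0,0,-31]},{"hand":0.6,"travel":[-60.8,-48.1,7.1],"angular":[0,0,-61.2]},{"hand":0.6,"travel":[-60.8,-48.1,7.1],"angular":[0,0,-61.2]},{"hand":0.6,"travel":[-60.8,-48.1,7.1],"angular":[0,0,-61.2]},{"hand":0.6,"travel":[-60.8,-48.1,7.1],"angular":[0,0,-61.2]},{"hand":0.6,"travel":[-60.8,-48.1,7.1],"angular":[0,0,-61.2]},{"hand":0.6,"travel":[-60.8,-48.1,7.1],"angular":[0,0,-61.2]},{"hand":0.6,"travel":[-60.8,-48.1,7.1],"angular":[0,0,-61.2]},{"hand":0.6,"travel":[-60.8,-48.1,7.1],"angular":[0,0,-61.2]},{"hand":0.6,"travel":[-60.8,-48.1,7.1],"angular":[0,0,-61.2]},{"hand":0.6,"travel":[-60.8,-48.1,7.1],"angular":[0,0,-61.2]},{"hand":0.6,"travel":[-60.8,-48.1,7.1],"angular":[0,0,-61.2]},{"hand":0.6,"travel":[-60.8,-48.1,7.1],"angular":[0,0,-61.2]}]'
python3 - <<'E'
from h import *
go((471,107,72,-11))
im=ctrl.get_image('scene');tubes(im);f=im['frame'][130:340,200:480,::-1]
cv2.imwrite('pics/s1.png',cv2.resize(f,None,fx=2.5,fy=2.5,interpolation=cv2.INTER_CUBIC))
E
```

```text
clock: 4.6
eef_pos: [470.9, 104.6, 160.4]
tool_rot: [3.14, -0.0, -0.195]
force: [-0.7, -0.4, -0.7]
width: 51.5
clock 4.6 at [470.9 104.6 160.4] yaw [179.9  -0.  -11.2] w 51.5 F [-0.7 -0.4 -0.7]
(471, 107, 72, -11) travel [-0.04 -0.25  8.84] ang [ 0.1 -0.  -0.2]
tube b c [654.  87.] L 65 W 14 ang 82.3 bubble off mm -7.9 deg -2.82 14
tube a c [718.  80.] L 67 W 17 ang -5.9 bubble off mm -8.4 deg -3.0 22
```

View pics/s1.png

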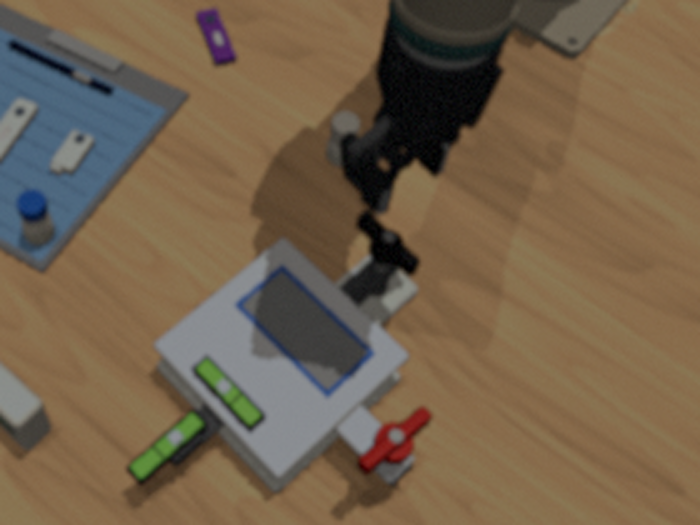

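```bash
python3 -m creep '[{"hand":0.45,"travel":[0,-0.25,3],"angular":[0,0,0]},{"hand":0.45,"travel":[0,-0.25,6.5],"angular":[0,0,0]},{"hand":0.45,"travel":[0,-0.25,9.0],"angular":[0,0,0]},{"hand":0.45,"travel":[0,-0.25,9.0],"angular":[0,0,0]},{"hand":0,"travel":[0,-0.25,9.0],"angular":[0,0,0]},{"hand":0,"travel":[0,-0.25,9.0],"angular":[0,0,0]},{"hand":0,"travel":[0,-0.25,9.0],"angular":[0,0,0]},{"hand":0,"travel":[0,-0.25,9.0],"angular":[0,0,0]},{"hand":0,"travel":[0,-0.25,9.0],"angular":[0,0,0]}]'
```

```text
clock: 5.55
eef_pos: [472.3, 105.2, 70.7]
tool_rot: [3.14, -0.001, -0.198]
force: [5.0, -4.2, -17.6]
width: 27.1
```

```bash
python3 -m creep '[{"hand":0,"travel":[0,0,0],"angular":[0,0,0]},{"hand":0,"travel":[0,0,0],"angular":[0,0,0]},{"hand":0,"travel":[0,0,0],"angular":[0,0,0]}]'
python3 - <<'E'
from h import *
s=ctrl.read_state();print(s['width'],s['force'],s['torque'])
im=ctrl.get_image('scene');tubes(im);f=im['frame'][170:290,280:440,::-1]
cv2.imwrite('pics/s2.png',cv2.resize(f,None,fx=4.5,fy=4.5,interpolation=cv2.INTER_CUBIC))
E
```

```text
clock: 5.85
eef_pos: [472.3, 105.1, 70.7]
tool_rot: [3.14, -0.001, -0.199]
force: [3.0, -0.8, -18.2]
width: 27.3
27.30269950312591 [  3.02752903  -0.75921364 -18.19914628] [-0.01818357 -0.42186172 -0.09149107]
tube b c [654.  87.] L 65 W 14 ang 82.3 bubble off mm -7.9 deg -2.83 14
tube a c [718.  80.] L 67 W 17 ang -5.9 bubble off mm -8.5 deg -3.04 21
```

View pics/s2.png

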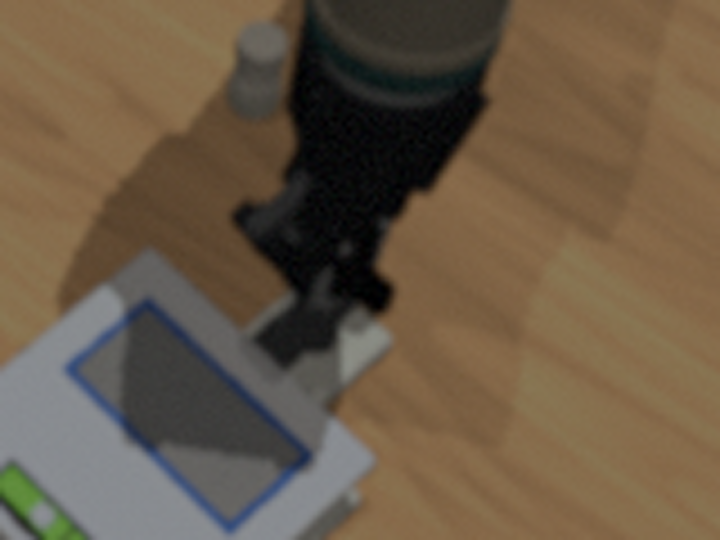

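```bash
python3 -m creep '[{"hand":0,"travel":[0,0,0],"angular":[0,0,-5]},{"hand":0,"travel":[0,0,0],"angular":[0,0,-10]},{"hand":0,"travel":[0,0,0],"angular":[0,0,-15]},{"hand":0,"travel":[0,0,0],"angular":[0,0,-20]},{"hand":0,"travel":[0,0,0],"angular":[0,0,-20]}]'
python3 - <<'E'
from h import *
s=ctrl.read_state();print(s['width'],s['force'],s['torque'])
im=ctrl.get_image('scene');tubes(im)
E
```

```text
clock: 6.4
eef_pos: [472.7, 105.1, 70.7]
tool_rot: [3.14, -0.001, 0.151]
force: [4.2, -0.5, -19.3]
width: 27.6
27.620518712027565 [  4.23830757  -0.47776445 -19.25649154] [-0.02291477 -0.61902809  0.07896604]
tube b c [654.  86.] L 65 W 14 ang 81.8 bubble off mm -7.2 deg -2.58 20
tube a c [717.  79.] L 68 W 17 ang -6.6 bubble off mm -4.1 deg -1.46 20
```

```bash
python3 -m creep '[{"hand":0,"travel":[0,0,0],"angular":[0,0,-5]},{"hand":0,"travel":[0,0,0],"angular":[0,0,-10]},{"hand":0,"travel":[0,0,0],"angular":[0,0,-14]},{"hand":0,"travel":[0,0,0],"angular":[0,0,-18]},{"hand":0,"travel":[0,0,0],"angular":[0,0,-18]}]'
python3 - <<'E'
from h import *
for n in('scene','top'): im=ctrl.get_image(n);tubes(im)
f=im['frame'][120:260,140:260,::-1]
cv2.imwrite('pics/t3.png',cv2.resize(f,None,fx=4.2,fy=4.2,interpolation=cv2.INTER_CUBIC))
go((472,107,150,28))
E
```

```text
clock: 6.95
eef_pos: [473.1, 105.1, 70.7]
tool_rot: [3.139, -0.001, 0.462]
force: [4.0, 0.6, -20.4]
width: 27.2
tube b c [653.  86.] L 65 W 14 ang 83.8 bubble off mm -8.7 deg -3.11 16
tube a c [716.  79.] L 67 W 16 ang -6.1 bubble off mm -0.2 deg -0.07 18
tube a c [713.  78.] L 64 W 15 ang -6.7 bubble off mm -0.6 deg -0.21 18
tube b c [650.  86.] L 65 W 14 ang 83.4 bubble off mm -5.5 deg -1.95 19
clock 7.05 at [473.  105.2  70.7] yaw [ 1.799e+02 -1.000e-01  2.640e+01] w 27.2 F [  4.4   0.5 -20.6]
(472, 107, 150, 28) travel [-0.   -0.19 -7.93] ang [ 0.1 -0.1 -1.6]
```

View pics/t3.png

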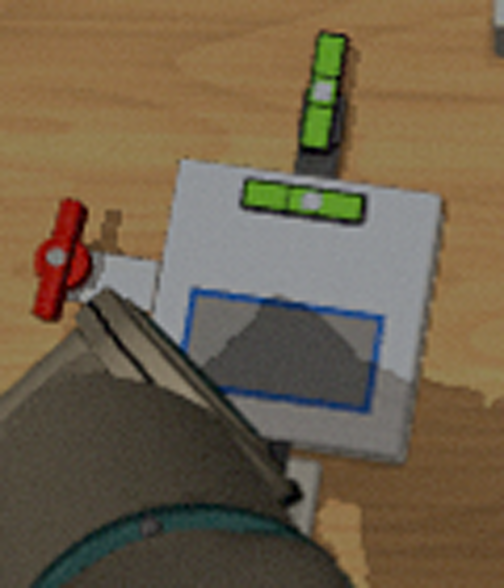

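```bash
python3 -c "
from h import *
go((473,105,130,26.4),(611,211,130,79.5),(611,211,71,79.5))"
```

```text
clock 7.05 at [473.  105.2  70.7] yaw [ 1.799e+02 -1.000e-01  2.640e+01] w 27.2 F [  4.4   0.5 -20.6]
(473, 105, 130, 26.4) travel [-0.01  0.03 -5.93] ang [ 0.1 -0.1  0. ]
(611, 211, 130, 79.5) travel [17.07 -3.32 -5.91] ang [  0.2   0.  -53.1]
(611, 211, 71, 79.5) travel [ 1.706e+01 -3.340e+00 -1.000e-02] ang [  0.2   0.  -53.1]
```

```bash
python3 -m creep '[{"hand":0.45,"travel":[0,0,0],"angular":[0,0,0]},{"hand":0.45,"travel":[0,0,0],"angular":[0,0,0]},{"hand":0.45,"travel":[0,0,0],"angular":[0,0,0]},{"hand":0.45,"travel":[0,0,-3],"angular":[0,0,0]},{"hand":0.45,"travel":[0,0,-6],"angular":[0,0,0]},{"hand":0.45,"travel":[17.1,-3.3,-6],"angular":[0,0,-53]},{"hand":0.45,"travel":[17.1,-3.3,-6],"angular":[0,0,-53]},{"hand":0.45,"travel":[17.1,-3.3,-6],"angular":[0,0,-53]},{"hand":0.45,"travel":[17.1,-3.3,-6],"angular":[0,0,-53]},{"hand":0.45,"travel":[17.1,-3.3,-6],"angular":[0,0,-53]},{"hand":0.45,"travel":[17.1,-3.3,-6],"angular":[0,0,-53]},{"hand":0.45,"travel":[17.1,-3.3,-6],"angular":[0,0,-53]},{"hand":0.45,"travel":[17.1,-3.3,-6],"angular":[0,0,-53]},{"hand":0.45,"travel":[17.1,-3.3,-6],"angular":[0,0,-53]}]'
python3 - <<'E'
from h import *
im=ctrl.get_image('scene');tubes(im)
go((611,211,71,79.5))
E
```

```text
clock: 8.45
eef_pos: [611.3, 210.7, 131.2]
tool_rot: [3.139, 0.002, 1.383]
force: [0.1, 0.0, -1.1]
width: 38.3
tube b c [652.  86.] L 65 W 15 ang 83.8 bubble off mm -8.7 deg -3.12 3
tube a c [716.  79.] L 67 W 17 ang -6.1 bubble off mm -0.1 deg -0.02 19
clock 8.5 at [611.4 210.7 131.3] yaw [1.798e+02 1.000e-01 7.930e+01] w 38.5 F [ 0.2  0.2 -0.2]
(611, 211, 71, 79.5) travel [ 0.03 -0.06  6.03] ang [ 0.2  0.1 -0.2]
```

```bash
python3 -m creep '[{"hand":0.45,"travel":[0,0,3],"angular":[0,0,0]},{"hand":0.45,"travel":[0,0,6],"angular":[0,0,0]},{"hand":0.45,"travel":[0,0,6],"angular":[0,0,0]},{"hand":0,"travel":[0,0,6],"angular":[0,0,0]},{"hand":0,"travel":[0,0,6],"angular":[0,0,0]},{"hand":0,"travel":[0,0,6],"angular":[0,0,0]},{"hand":0,"travel":[0,0,6],"angular":[0,0,0]},{"hand":0,"travel":[0,0,6],"angular":[0,0,0]},{"hand":0,"travel":[0,0,6],"angular":[0,0,5]},{"hand":0,"travel":[0,0,6],"angular":[0,0,10]},{"hand":0,"travel":[0,0,6],"angular":[0,0,15]},{"hand":0,"travel":[0,0,6],"angular":[0,0,20]},{"hand":0,"travel":[0,0,6],"angular":[0,0,25]},{"hand":0,"travel":[0,0,6],"angular":[0,0,25]}]'
python3 - <<'E'
from h import *
ims=[]
for n in('scene','top'):
    im=ctrl.get_image(n);tubes(im)
    f=im['frame'][255:325,240:335] if n=='scene' else im['frame'][125:195,180:275]
    ims.append(cv2.resize(f[:,:,::-1],None,fx=4.2,fy=4.2,interpolation=cv2.INTER_CUBIC))
cv2.imwrite('pics/t4.png',np.hstack(ims))
E
```

```text
clock: 9.9
eef_pos: [610.0, 208.5, 71.1]
tool_rot: [3.138, 0.006, 0.946]
force: [-5.7, -5.1, -6.2]
width: 27.7
tube b c [653.  86.] L 64 W 13 ang 83.8 bubble off mm -3.8 deg -1.37 10
tube a c [716.  79.] L 67 W 16 ang -6.1 bubble off mm -0.2 deg -0.08 18
tube a c [713.  78.] L 64 W 15 ang -6.7 bubble off mm -0.6 deg -0.21 18
tube b c [650.  86.] L 65 W 14 ang 82.1 bubble off mm -0.1 deg -0.03 16
```

View pics/t4.png

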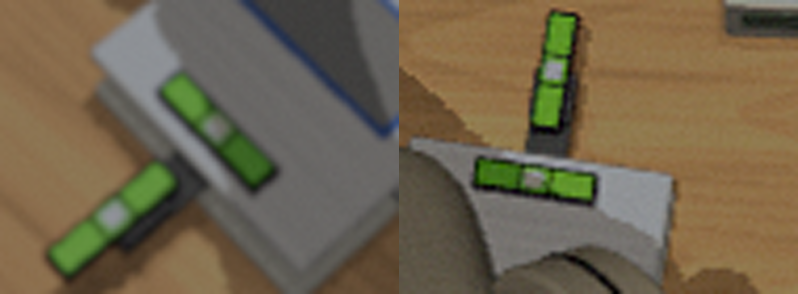

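```bash
python3 -m creep '[{"hand":0.5,"travel":[0,0,0],"angular":[0,0,0]},{"hand":0.5,"travel":[0,0,0],"angular":[0,0,0]},{"hand":0.5,"travel":[0,0,0],"angular":[0,0,0]},{"hand":0.5,"travel":[0,0,-3],"angular":[0,0,0]},{"hand":0.5,"travel":[0,0,-7],"angular":[0,0,0]},{"hand":0.5,"travel":[0,0,-10],"angular":[0,0,0]}]'
python3 - <<'E'
from h import *
go((569,-272,120,-76))
E
```

```text
clock: 10.6
eef_pos: [611.4, 210.5, 174.2]
tool_rot: [3.137, 0.001, 0.948]
force: [0.3, 0.7, 0.8]
width: 42.4
clock 10.6 at [611.4 210.5 174.2] yaw [1.797e+02 1.000e-01 5.430e+01] w 42.4 F [0.3 0.7 0.8]
(569, -272, 120, -76) travel [-41.65  24.69   5.59] ang [  0.2  -0.3 130.3]
```

```bash
python3 -m creep '[{"hand":0.5,"travel":[-41.6,24.7,4],"angular":[0.2,-0.3,130]},{"hand":0.5,"travel":[-41.6,24.7,4],"angular":[0.2,-0.3,130]},{"hand":0.5,"travel":[-41.6,24.7,4],"angular":[0.2,-0.3,130]},{"hand":0.5,"travel":[-41.6,24.7,4],"angular":[0.2,-0.3,130]},{"hand":0.5,"travel":[-41.6,24.7,4],"angular":[0.2,-0.3,130]},{"hand":0.5,"travel":[-41.6,24.7,4],"angular":[0.2,-0.3,130]},{"hand":0.5,"travel":[-41.6,24.7,4],"angular":[0.2,-0.3,130]},{"hand":0.5,"travel":[-41.6,24.7,4],"angular":[0.2,-0.3,130]},{"hand":0.5,"travel":[-41.6,24.7,4],"angular":[0.2,-0.3,130]},{"hand":0.5,"travel":[-41.6,24.7,4],"angular":[0.2,-0.3,130]},{"hand":0.5,"travel":[-41.6,24.7,4],"angular":[0.2,-0.3,130]},{"hand":0.5,"travel":[-41.6,24.7,4],"angular":[0.2,-0.3,130]},{"hand":0.5,"travel":[-41.6,24.7,4],"angular":[0.2,-0.3,130]},{"hand":0.5,"travel":[-41.6,24.7,4],"angular":[0.2,-0.3,130]},{"hand":0.5,"travel":[-41.6,24.7,4],"angular":[0.2,-0.3,130]},{"hand":0.5,"travel":[-41.6,24.7,4],"angular":[0.2,-0.3,130]},{"hand":0.5,"travel":[-41.6,24.7,4],"angular":[0.2,-0.3,130]},{"hand":0.5,"travel":[-41.6,24.7,4],"angular":[0.2,-0.3,130]}]'
python3 - <<'E'
from h import *
ims=[]
for n in('scene','top'):
    im=ctrl.get_image(n);tubes(im)
    f=im['frame'][255:325,240:335] if n=='scene' else im['frame'][125:195,180:275]
    g=im['frame'][130:210,160:260] if n=='scene' else im['frame'][180:260,300:400]
    rs=lambda f:cv2.resize(f[:,:,::-1],(400,300),interpolation=cv2.INTER_CUBIC)
    ims.append(np.vstack([rs(f),rs(g)]))
cv2.imwrite('pics/t5.png',np.hstack(ims))
go((569,-272,8,-76))
E
```

```text
clock: 12.4
eef_pos: [569.9, -271.4, 136.2]
tool_rot: [-3.141, -0.0, -1.318]
force: [-0.3, -0.0, -0.1]
width: 42.6
tube b c [653.  86.] L 64 W 13 ang 83.8 bubble off mm -2.4 deg -0.86 14
tube a c [716.  79.] L 67 W 16 ang -6.1 bubble off mm -0.2 deg -0.07 18
tube a c [713.  78.] L 64 W 15 ang -6.7 bubble off mm -0.6 deg -0.21 18
tube b c [650.  86.] L 66 W 14 ang 83.4 bubble off mm -0.2 deg -0.07 16
clock 12.5 at [ 569.5 -271.6  136. ] yaw [-180.    -0.   -75.6] w 42.5 F [-0.8 -0.6 -0.5]
(569, -272, 8, -76) travel [ 0.02  0.06 12.8 ] ang [-0.  -0.   0.4]
```

View pics/t5.png

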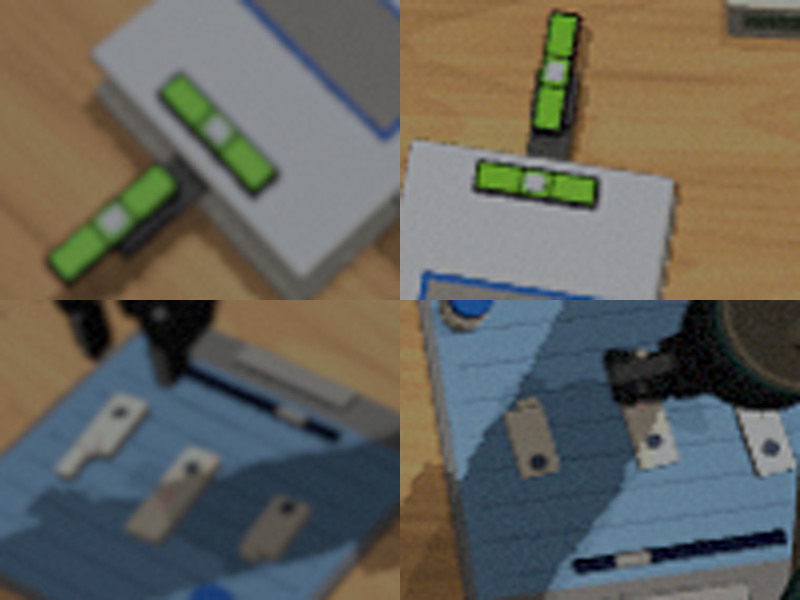

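Both bubbles sit between their lines in both views. The gripper stands over the middle, complete cassette, at (653,440) in the lower-right crop. I'll descend and grip it.

```bash
python3 -m creep '[{"hand":0.5,"travel":[0,0.06,5],"angular":[0,0,0]},{"hand":0.5,"travel":[0,0.06,9],"angular":[0,0,0]},{"hand":0.5,"travel":[0,0.06,11.5],"angular":[0,0,0]},{"hand":0.5,"travel":[0,0.06,12.8],"angular":[0,0,0]},{"hand":0.5,"travel":[0,0.06,12.8],"angular":[0,0,0]},{"hand":0,"travel":[0,0.06,12.8],"angular":[0,0,0]},{"hand":0,"travel":[0,0.06,12.8],"angular":[0,0,0]},{"hand":0,"travel":[0,0.06,12.8],"angular":[0,0,0]},{"hand":0,"travel":[0,0.06,12.8],"angular":[0,0,0]},{"hand":0,"travel":[0,0.06,12.8],"angular":[0,0,0]}]'
```

```text
clock: 13.5
eef_pos: [570.1, -272.3, 9.6]
tool_rot: [-3.139, -0.002, -1.32]
force: [-0.9, 0.2, 6.2]
width: 21.9
```

```bash
python3 -m creep '[{"hand":0,"travel":[0,0,-3],"angular":[0,0,0]},{"hand":0,"travel":[0,0,-7],"angular":[0,0,0]},{"hand":0,"travel":[0,0,-11],"angular":[0,0,0]},{"hand":0,"travel":[0,0,-11],"angular":[0,0,0]}]'
python3 - <<'E'
from h import *
im=ctrl.get_image('scene'); g=im['frame'][100:220,120:280]
cv2.imwrite('pics/s6.png',cv2.resize(g[:,:,::-1],None,fx=4.5,fy=4.5,interpolation=cv2.INTER_CUBIC))
go((566,94,130,-7),(566,94,65,-7),(566,94,56,-7))
E
```

```text
clock: 13.9
eef_pos: [573.6, -274.0, 125.9]
tool_rot: [-3.13, -0.009, -1.32]
force: [0.2, -0.8, 0.6]
width: 21.9
clock 13.95 at [ 572.  -273.1  123.2] yaw [-179.6   -0.4  -75.6] w 21.6 F [-1.   0.7 -0.6]
(566, 94, 130, -7) travel [-35.7   -8.56  -0.83] ang [ -0.2  -0.6 -68.6]
(566, 94, 65, -7) travel [-35.74  -8.51   5.67] ang [ -0.2  -0.6 -68.6]
(566, 94, 56, -7) travel [-35.75  -8.5    6.57] ang [ -0.2  -0.6 -68.6]
```

View pics/s6.png

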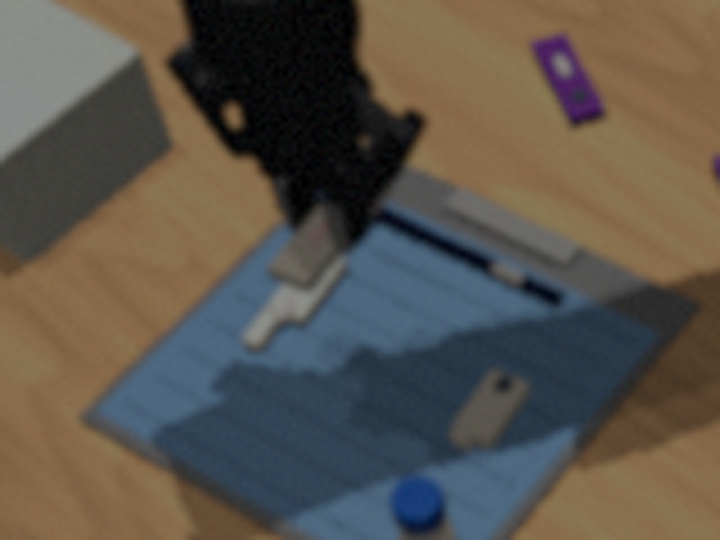

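The cassette is held across its middle, at (310,245), and both broken ones still lie on the clipboard. Next I carry it over the field.

```bash
python3 -m creep '[{"hand":0,"travel":[-35.7,-8.6,-1],"angular":[-0.2,-0.6,-68.6]},{"hand":0,"travel":[-35.7,-8.6,-1],"angular":[-0.2,-0.6,-68.6]},{"hand":0,"travel":[-35.7,-8.6,-1],"angular":[-0.2,-0.6,-68.6]},{"hand":0,"travel":[-35.7,-8.6,-1],"angular":[-0.2,-0.6,-68.6]},{"hand":0,"travel":[-35.7,-8.6,-1],"angular":[-0.2,-0.6,-68.6]},{"hand":0,"travel":[-35.7,-8.6,-1],"angular":[-0.2,-0.6,-68.6]},{"hand":0,"travel":[-35.7,-8.6,-1],"angular":[-0.2,-0.6,-68.6]},{"hand":0,"travel":[-35.7,-8.6,-1],"angular":[-0.2,-0.6,-68.6]},{"hand":0,"travel":[-35.7,-8.6,-1],"angular":[-0.2,-0.6,-68.6]},{"hand":0,"travel":[-35.7,-8.6,-1],"angular":[-0.2,-0.6,-68.6]},{"hand":0,"travel":[-35.7,-8.6,-1],"angular":[-0.2,-0.6,-68.6]},{"hand":0,"travel":[-35.7,-8.6,-1],"angular":[-0.2,-0.6,-68.6]}]'
python3 - <<'E'
from h import *
ims=[]
for n in('scene','top'):
    im=ctrl.get_image(n);tubes(im)
    f=im['frame'][190:310,230:390] if n=='scene' else im['frame'][130:250,130:290]
    ims.append(cv2.resize(f[:,:,::-1],(400,300),interpolation=cv2.INTER_CUBIC))
cv2.imwrite('pics/t7.png',np.hstack(ims))
go((566,94,70,-7),(566,94,57,-7))
E
```

```text
clock: 15.15
eef_pos: [566.3, 91.9, 131.3]
tool_rot: [3.14, 0.001, -0.126]
force: [-0.9, 0.4, -0.7]
width: 22.0
b no bubble [652.581604    85.25508118] 64.76556396484375 13.208014488220215 83.8282241821289
tube a c [716.  79.] L 67 W 17 ang -6.9 bubble off mm 0.2 deg 0.07 20
tube a c [713.  78.] L 64 W 15 ang -6.7 bubble off mm -0.6 deg -0.2 18
tube b c [649.  74.] L 39 W 14 ang 83.4 bubble off mm 10.3 deg 3.69 9
clock 15.25 at [566.5  92.7 131.5] yaw [180.    0.   -7.2] w 21.8 F [ 0.5 -0.5 -1.2]
(566, 94, 70, -7) travel [-0.06 -0.13  6.15] ang [ 0.   0.  -0.2]
(566, 94, 57, -7) travel [-0.06 -0.13  7.45] ang [ 0.   0.  -0.2]
```

View pics/t7.png

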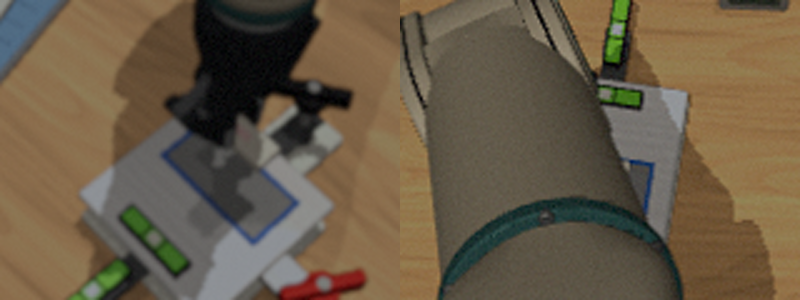

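```bash
python3 -m creep '[{"hand":0,"travel":[-0.1,-0.15,3],"angular":[0,0,0]},{"hand":0,"travel":[-0.1,-0.15,5],"angular":[0,0,0]},{"hand":0,"travel":[-0.1,-0.15,6.5],"angular":[0,0,0]},{"hand":0,"travel":[-0.1,-0.15,7.0],"angular":[0,0,0]},{"hand":0,"travel":[-0.1,-0.15,7.4],"angular":[0,0,0]},{"hand":0,"travel":[-0.1,-0.15,7.4],"angular":[0,0,0]}]'
python3 - <<'E'
from h import *
im=ctrl.get_image('scene');tubes(im);g=im['frame'][190:310,240:400]
cv2.imwrite('pics/s8.png',cv2.resize(g[:,:,::-1],None,fx=4.5,fy=4.5,interpolation=cv2.INTER_CUBIC))
go((566,94,56,-7))
E
```

```text
clock: 15.85
eef_pos: [565.8, 94.0, 57.6]
tool_rot: [3.141, 0.001, -0.125]
force: [-0.2, 0.7, 0.3]
width: 21.8
b no bubble [652.6262207  85.6676178] 63.935691833496094 13.208014488220215 83.8282241821289
tube a c [716.  79.] L 67 W 16 ang -6.3 bubble off mm -0.2 deg -0.07 18
clock 15.9 at [566.   94.2  58. ] yaw [180.   -0.   -7.2] w 21.9 F [ 0.2 -0.1 -0.1]
(566, 94, 56, -7) travel [0.   0.02 0.2 ] ang [ 0.  -0.  -0.2]
```

View pics/s8.png

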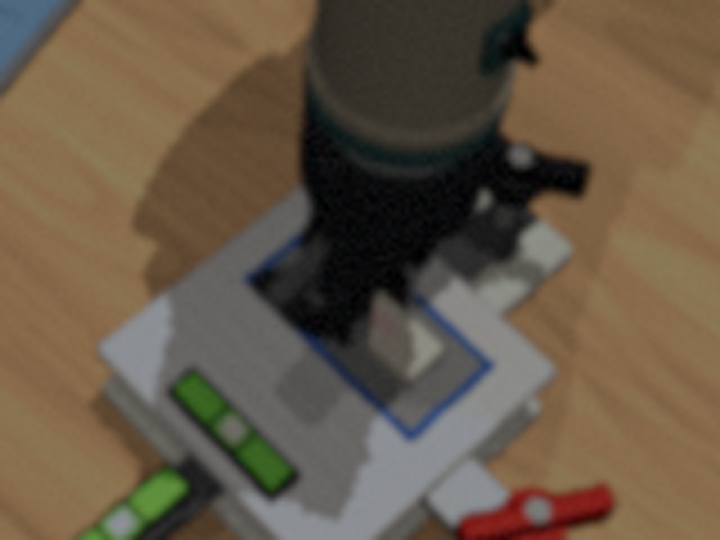

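```bash
python3 -m creep '[{"hand":0,"travel":[0,0,0.1],"angular":[0,0,0]},{"hand":0,"travel":[0,0,0.2],"angular":[0,0,0]},{"hand":0,"travel":[0,0,0.2],"angular":[0,0,0]}]'
```

```text
clock: 16.2
eef_pos: [566.2, 94.2, 56.3]
tool_rot: [3.141, -0.001, -0.125]
force: [-0.6, 0.2, -0.4]
width: 21.8
```

```bash
python3 -m creep '[{"hand":0,"travel":[0,0,0.08],"angular":[0,0,0]},{"hand":0,"travel":[0,0,0.08],"angular":[0,0,0]}]'
```

```text
clock: 16.4
eef_pos: [566.3, 94.2, 55.7]
tool_rot: [3.141, -0.001, -0.125]
force: [0.2, -0.6, 0.4]
width: 21.8
```

```bash
python3 -m creep '[{"hand":0.35,"travel":[0,0,0],"angular":[0,0,0]},{"hand":0.4,"travel":[0,0,0],"angular":[0,0,0]},{"hand":0.45,"travel":[0,0,0],"angular":[0,0,0]},{"hand":0.45,"travel":[0,0,0],"angular":[0,0,0]},{"hand":0.45,"travel":[0,0,-2],"angular":[0,0,0]},{"hand":0.45,"travel":[0,0,-6],"angular":[0,0,0]},{"hand":0.45,"travel":[0,0,-10],"angular":[0,0,0]},{"hand":0.45,"travel":[0,0,-14],"angular":[0,0,0]}]'
python3 -c "
from h import *
go((480,-250,220,-20))"
```

```text
clock: 17.2
eef_pos: [565.8, 94.2, 197.0]
tool_rot: [3.141, -0.0, -0.125]
force: [0.1, -0.3, 0.8]
width: 38.3
clock 17.2 at [565.8  94.2 197. ] yaw [180.   -0.   -7.2] w 38.3 F [ 0.1 -0.3  0.8]
(480, -250, 220, -20) travel [-4.22 35.23 -2.28] ang [ 0.  -0.  12.8]
```

```bash
python3 -m creep '[{"hand":0.45,"travel":[-4,35,-2],"angular":[0,0,12]},{"hand":0.45,"travel":[-4,35,-2],"angular":[0,0,12]},{"hand":0.45,"travel":[-4,35,-2],"angular":[0,0,12]},{"hand":0.45,"travel":[-4,35,-2],"angular":[0,0,12]},{"hand":0.45,"travel":[-4,35,-2],"angular":[0,0,12]},{"hand":0.45,"travel":[-4,35,-2],"angular":[0,0,12]},{"hand":0.45,"travel":[-4,35,-2],"angular":[0,0,12]},{"hand":0.45,"travel":[-4,35,-2],"angular":[0,0,12]},{"hand":0.45,"travel":[-4,35,-2],"angular":[0,0,12]}]'
python3 - <<'E'
from h import *
ims=[]
for n in('scene','top'):
    im=ctrl.get_image(n);tubes(im)
    for r in ctrl.spot_point(n,'cassette')+ctrl.spot_point(n,'field'):
        if r['at'][1]>40: print(n,np.round(r['at'],1),r['confidence'])
    for r in ctrl.regions_of(n,'cassette'):
        c=rect(im,r['region'],62)
        if c[0][1]>40: print(n,c)
    f=im['frame'][200:335,235:370] if n=='scene' else im['frame'][130:230,160:260]
    ims.append(cv2.resize(f[:,:,::-1],(400,400),interpolation=cv2.INTER_CUBIC))
cv2.imwrite('pics/t9.png',np.hstack(ims))
E
```

```text
clock: 18.1
eef_pos: [481.6, -249.8, 217.1]
tool_rot: [3.141, -0.0, -0.339]
force: [-0.3, 0.9, -0.1]
width: 38.5
tube b c [653.  86.] L 65 W 13 ang 83.8 bubble off mm -2.8 deg -1.01 13
tube a c [716.  79.] L 67 W 16 ang -6.1 bubble off mm -0.2 deg -0.07 18
scene [564.2  92.3  48.5] 0.59
scene [568.   94.5  50.9] 0.89
scene (array([570.8102417 ,  93.10704041]), 73.60860443115234, 22.47195053100586, 84.23077392578125)
tube a c [713.  78.] L 64 W 15 ang -6.7 bubble off mm -0.6 deg -0.21 18
tube b c [650.  86.] L 66 W 14 ang 82.8 bubble off mm -0.5 deg -0.16 17
top [566.1  91.9  49. ] 0.72
top [567.8  93.3  51.7] 0.79
top (array([564.98846436,  92.84591675]), 73.51753234863281, 24.969499588012695, 85.89827728271484)
```

View pics/t9.png

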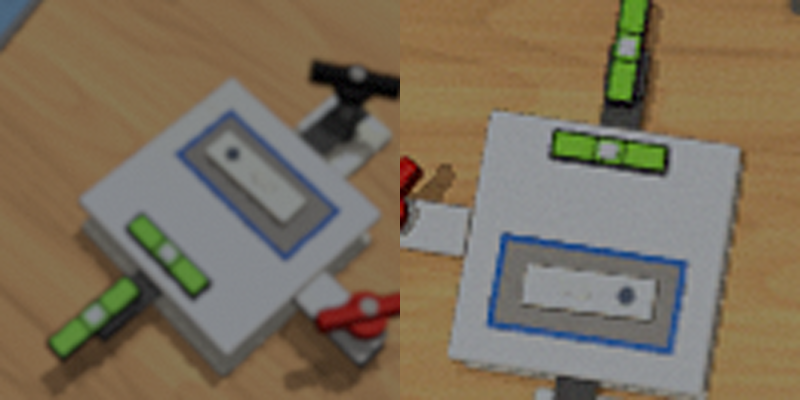

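The cassette lies centred in the field. The two views still disagree slightly on tube b, so I take a sub-pixel profile along both tubes to settle it.

Run:
```python
from h import *
from scipy.ndimage import map_coordinates
ex=np.deg2rad(-7)
ax={'a':np.array([np.cos(ex),np.sin(ex)]),'b':np.array([-np.sin(ex),np.cos(ex)])}
cen={'scene':{'a':(716,79),'b':(653,86)},'top':{'a':(713,78),'b':(650,86)}}
for n in('scene','top'):
    fr=[ctrl.get_image(n) for _ in range(4)]; im=fr[0]
    F=np.mean([f['frame'].astype(float) for f in fr],0)
    for k in'ab':
        s=np.arange(-44,44.1,.5); d=ax[k]; nrm=np.array([-d[1],d[0]])
        prof=0
        for w in(-3,-1.5,0,1.5,3):
            P=np.c_[np.array(cen[n][k])+s[:,None]*d+w*nrm,np.full(len(s),59.)]
            uv=proj(im,P); prof=prof+np.stack([map_coordinates(F[...,c],[uv[:,1],uv[:,0]],order=1) for c in range(3)],1)/5
        r,g,b=prof.T
        green=(g-b); i=np.nonzero(green>0.5*np.percentile(green,85))[0]; lo,hi=s[i[0]],s[i[-1]]
        inn=(s>lo+8)&(s<hi-8); bl=np.where(inn,b,0); base=np.percentile(b[inn],20)
        wt=np.clip(bl-(base+bl.max())/2,0,None); bc=(wt*s).sum()/wt.sum()
        print(n,k,'ends',lo,hi,'mid',(lo+hi)/2,'bubble',round(bc,2),'off',round(bc-(lo+hi)/2,2))
        print('  g:',g[40:137:4].astype(int),' s',s[40],s[136])
```

```text
scene a ends -33.0 33.0 mid 0.0 bubble -0.58 off -0.58
  g: [135 135 136 136 137 136 130 115 111 123 130 133 134 135 132 120 109 120
 133 137 136 136 136 135 136]  s -24.0 24.0
scene b ends -33.0 31.5 mid -0.75 bubble -1.0 off -0.25
  g: [135 135 135 136 136 133 121 108 112 122 128 129 128 128 123 111 110 124
 134 135 135 134 135 134 135]  s -24.0 24.0
top a ends -32.0 31.5 mid -0.25 bubble -0.36 off -0.11
  g: [149 149 149 148 149 151 151 106 108 136 145 145 145 148 149 135  91 125
 148 150 149 149 149 149 149]  s -24.0 24.0
top b ends -32.5 32.0 mid -0.25 bubble 0.49 off 0.74
  g: [150 149 149 148 149 150 145 114 118 123 135 144 146 145 147 137 115 130
 146 150 149 148 149 149 149]  s -24.0 24.0
```

Every profile puts the bubbles within 0.8 mm of midway, which is under 0.3°. The arm is clear, so I hand in.

```bash
python3 -c "
from cell import ctrl
s=ctrl.read_state();print(s['clock'],s['force']);print(ctrl.finish_job())"
```

```text
18.9 [-0.25205378  0.37826184  0.03521315]
the job is handed in; nothing more can be done
None
```

The plate is level and the sound cassette lies in the blue field. I handed the job in at 18.9 s of the 67 s allowed, with the gripper well clear of everything.

- **Levelling:** I turned knob a about 38° anticlockwise and knob b 25° clockwise. The gripper closed on each knob's 27 mm hub rather than the bar, and neither slipped.
- **Cassette:** I took the complete middle cassette and released it in the field. From then until I handed in, I saw no force on the tool beyond the noise of about 1 N.

**Last checks:**
- **Level:** the bubble profiles in both cameras showed offsets of 0.1 to 0.74 mm, which is under 0.3° on each axis. A rougher colour-threshold check from the scene camera had read about −1.0° for tube b. The finer profile and the top view both contradict that, so I took it as an error from too few pixels.
- **Placement:** the cassette centre is within about 4 mm of the field's centre, roughly 3° off the field's length, and looks flat and face up.
- **Broken cassettes and bystanders:** the two broken cassettes looked undisturbed in the picture taken after the grasp. I did not measure them or the other bystanders again at the end.

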